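# Close up a heat-exchanger core in the stacking jig

### The job

Finish the part-built heat-exchanger core that stands in the stacking jig: blue and orange air passages alternate, and the top one is orange now, so next lay the blue passage on it, then the orange one, then close it with the steel end plate. Set each part down flat between the four guide rods, in line with the core, without dropping it, and last stand the red weight centred and square on the end plate and let go. Leave the tool cup, the tape roll and the mallet where they are.

Things in the scene. Friction and masses are not known exactly. Their poses are not given: they have to be found in the camera images.
- jig: Fixed grey base 176 x 100 x 12 mm with the part-built core: a hexagon (140 mm along x, 60 along y), orange-edged flat top 72 mm above the bench. Four steel guide rods, 12 mm thick, tapering from 121 mm up to tips at 132 mm, at x +-62.8, y +-22.8 mm, give 5 mm play at the slanting ends. Origin: under the core's centre at bench level, z up. Same after a half turn.
- blue_passage: First to go on: loose flat aluminium air passage, 16 mm high, BLUE bars along both straight sides and two slanting ends, 0.1-0.17 kg. From above a long hexagon: 140 mm point to point along x, 60 mm wide along y, 80 mm straight sides along x, ends slanting at 45 degrees; same after a half turn. Gripped across the 60 mm. Origin: centre of underside, z up.
- orange_passage: Second to go on: loose flat aluminium air passage, 16 mm high, ORANGE bars along both straight sides and two slanting ends, 0.1-0.17 kg. From above a long hexagon: 140 mm point to point along x, 60 mm wide along y, 80 mm straight sides along x, ends slanting at 45 degrees; same after a half turn. Gripped across the 60 mm. Origin: centre of underside, z up.
- end_plate: Third to go on: loose flat plain grey steel end plate, 12 mm high, a thin black strip along each straight side, no colour, 0.13-0.21 kg. From above a long hexagon: 140 mm point to point along x, 60 mm wide along y, 80 mm straight sides along x, ends slanting at 45 degrees; same after a half turn. Gripped across the 60 mm. Origin: centre of underside, z up.
- weight: Last to go on: loose red slab 84 mm along x, 50 along y, 22 high, with a steel bow handle: round bar 12 mm thick along x, 60 mm long, centre line 50 mm above the underside, on legs at x +-30 mm; 22 mm of air under the bar. Gripped by the bar's middle, across y. 0.6-0.9 kg. Origin: centre of underside, z up; same after a half turn.
- tool_cup: Bystander: loose white plastic cup, 84 mm across, 90 mm high, orange- and yellow-handled tools standing in it to 142 mm. Origin: centre of underside. Leave alone.
- tape_roll: Bystander: loose yellow ring of strapping tape lying flat, 100 mm across, hole 76 mm, 25 mm high. Origin: centre of underside. Leave alone.
- mallet: Bystander: loose black mallet with yellow faces lying on the bench, 234 mm long along x, head (90 mm across y, 44 mm thick) at its +x end. Origin: bench level, 110 mm from the handle's end. Leave alone.
Not all that is in view belongs to the job. There is more than one size of the jig; the one meant has the size given above. Leave any yellow look-alike of the orange_passage alone.

How it is judged:
By the outcome, as a careful person would: the job done as asked, in the order asked, and still so for the second after the job is handed in, with the robot touching nothing.
It also fails if it takes over 115 s, if anything falls off the work surface, if the arm or the gripper's body presses on something with over 40 N, if the wrist force passes 120 N, or if a joint passes its speed limit or range.

### The arm

A 6-joint arm with a two-finger parallel gripper is mounted at the origin on the work surface. World frame = base frame: x ahead of the robot, y to its left, z up, the work surface at z = 0. Lengths are in m, angles in rad, forces in N, time in s.
With the tool pointing down it reaches from about 0.325 to 0.9 m from the base axis. Payload 6.1 kg.
Tool frame: the origin (TCP) lies at the very end of the fingers, on their centre line; the grasp point (between the pads) lies 19 mm behind it (ctrl.hold_point_z is the distance from the TCP to the grasp point, in m); z points along the fingers, y is the line along which they close (so a half turn about z gives the same grasp; the last joint's range is limited). The gripper opens to 87 mm and grips with 3 to 60 N. Pads are 19 mm wide; open, the fingers measure 117 mm over their backs; the gripper's body (75 mm by 190 mm) begins 51 mm behind the grasp point.
Start: joints at [-1.226, 0.22, 1.526, -0, 1.395, -0.126], TCP at [0.283, -0.557, 0.223] pointing down, gripper open.
Joint ranges: [-2.98, 2.98], [-0.91, 2.08], [0.09, 2.57], [-1.24, 4.39], [0.2, 2.65], [-2.68, 2.68]. Speed limits (rad/s): [2.57, 2.57, 3.01, 3.14, 3.14, 3.14].

### API

Orientations are given as a unit quaternion [x, y, z, w].
In Python, from bench import ctrl gives the robot as it stands. Calls block until the motion is done:
- ctrl.move_ptp(position, orientation): joint-space move of the TCP to a pose.
- ctrl.movel(position, rate=0.15, rotation=None, stop_force=None): straight line of the TCP; rotation=None keeps the orientation; rate is the mean speed in m/s. With stop_force (N) it stops when the force on the tool has changed by that much, and returns True; else False.
- ctrl.move_j(angles): joint-space move.
- ctrl.command_gripper(opening): finger opening in m; the grip force is fixed at half the most; returns when the fingers have stopped.
- ctrl.hold(seconds).
- ctrl.inverse_kinematics(position, orientation): joint angles nearest the present ones, or None.
- ctrl.state(): the state.
- ctrl.read_camera(name): name is "scene" or "top" or "wrist"; returns a dict with "image" (400x640x3 uint8, blue, green, red), "z_map" (400x640 float32, m along the optical axis (not along the pixel's ray), 0 where there is no reading), "mtx" (3x3 intrinsics, pixels), "k1" (the pictures are not rectified: a ray, as slopes to the right and down, at radius r is drawn at 1 + k1 r^2 times it, then the intrinsics apply), "rvec" (rotation vector, rad) and "tvec" (3), from world to camera coordinates, as OpenCV has them. Camera axes: x right, y down, z forward; pixel columns grow to the right and rows downward; lengths in m; the calibration is good to about 2 mm. A picture is of the moment at which its call begins.
A pose or a line that the arm cannot do raises ctrl.Unreachable and nothing moves.
- ctrl.finish_job(): hands the job in; it is judged then, once.
The state is a dict: "t": time; "joint_positions": joint angles; "qd": joint speeds; "effort": joint torques, N m; "ee_pos": TCP position; "ee_rot": TCP orientation; "ft_force": force on the tool from outside, world axes, zero at the start; "wrist_torque": the same for the moment, N m; "opening": finger opening in m; "gripper_force": force on a finger pad.
Only numpy, scipy, OpenCV 4.12 (cv2) and the standard library are available. Lean on these libraries where they do the work, as an engineer would, in place of code of your own. Each camera call takes 0.05 s, during which the arm holds its last target. There are 200 camera calls.

## Working session

There is one attempt and no reset: what is moved stays moved. The work goes in short steps, each a Python script; the robot and the scene stay as the last script left them, time stands still between calls to the robot, and variables do not carry over. Pictures are saved under pics/ and viewed, at most 14 in all, crops included, and the job is handed in when it is done.

```bash
mkdir -p pics; python3 - <<'E'
from bench import ctrl
import cv2,pickle
d={}
for n in("scene","top"):
    d[n]=ctrl.read_camera(n); cv2.imwrite(f"pics/{n}1.png",d[n]["image"])
    print(n,d[n]["mtx"],d[n]["k1"],d[n]["rvec"],d[n]["tvec"])
pickle.dump(d,open("cams.pkl","wb"))
print(ctrl.state())
E
```

```text
scene [[398.83041465   0.         322.50992045]
 [  0.         398.83041465 197.26089214]
 [  0.           0.           1.        ]] -0.05994128828133431 [ 2.43130363  0.86173291 -0.25309697] [-0.43281142 -0.29822623  1.45241289]
top [[491.14436462   0.         329.1436392 ]
 [  0.         491.14436462 211.07239507]
 [  0.           0.           1.        ]] -0.1380644735829959 [ 2.2042834  -2.19317146  0.07986681] [-0.02215653  0.54464729  1.65845269]
{'t': 0.1, 'joint_positions': array([-1.22609090e+00,  2.21132124e-01,  1.52750636e+00,  3.98837854e-06,
        1.39471796e+00, -1.26092045e-01]), 'qd': array([ 0.00048007, -0.00256061, -0.00114821,  0.00320457, -0.00032354,
       -0.00102279]), 'effort': array([ 1.07862947e-03, -4.95943880e+01, -3.88518655e+01,  7.02602137e-02,
        5.15480340e-02, -6.45627142e-05]), 'ee_pos': array([ 0.28330698, -0.55646432,  0.22155093]), 'ee_rot': array([ 9.72421125e-01,  2.33230311e-01, -9.42537899e-05, -8.76845424e-04]), 'ft_force': array([ 0.42467394,  0.22916378, -0.03455933]), 'wrist_torque': array([ 0.04513545, -0.0089819 ,  0.01097703]), 'gripper_force': 0.0, 'opening': 0.08716249206607939}
```

View pics/scene1.png

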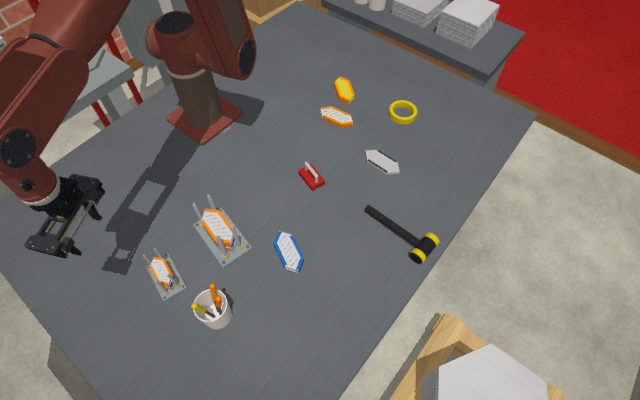

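View pics/top1.png

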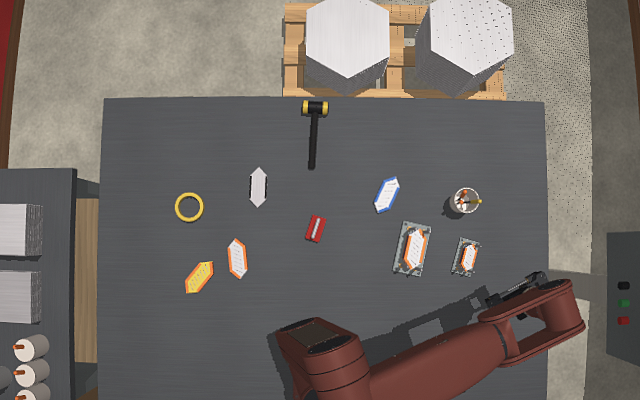

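The scene view shows the jig at about (222,238) and the small decoy jig at (163,275). In the top view the blue passage is at (386,195), orange (237,258), plate (258,187), weight (315,229), full-size jig (412,249), and the yellow look-alike (199,277).

```bash
cat > h.py <<'E'
import numpy as np,cv2
from scipy.spatial.transform import Rotation as R
def cloud(c):
    K,z=c["mtx"],c["z_map"]; h,w=z.shape
    u,v=np.meshgrid(np.arange(w),np.arange(h))
    p=cv2.undistortPoints(np.stack([u,v],-1).reshape(-1,1,2).astype(np.float64),K,np.array([c["k1"],0,0,0.])).reshape(h,w,2)
    P=np.dstack([p*z[...,None],z])
    Rm=cv2.Rodrigues(np.asarray(c["rvec"],float))[0]
    W=(P-np.asarray(c["tvec"]).ravel())@Rm
    W[z==0]=np.nan
    return W
def on_plane(c,uv,zp):
    "pixels -> world points on plane z=zp"
    p=cv2.undistortPoints(np.asarray(uv,float).reshape(-1,1,2),c["mtx"],np.array([c["k1"],0,0,0.])).reshape(-1,2)
    Rm=cv2.Rodrigues(np.asarray(c["rvec"],float))[0]; o=-Rm.T@np.asarray(c["tvec"]).ravel()
    d=np.c_[p,np.ones(len(p))]@Rm
    return o+d*((zp-o[2])/d[:,2])[:,None]
def rect(pts):
    (cx,cy),(a,b),t=cv2.minAreaRect((pts*1000).astype(np.float32))
    if a<b: a,b,t=b,a,t+90
    return np.array([cx,cy])/1000,a,b,(t+90)%180-90
E
python3 - <<'E'
import pickle,numpy as np
from h import *
d=pickle.load(open("cams.pkl","rb"))
seeds=dict(blue=(386,195),orange=(237,258),plate=(258,187),weight=(315,229),jig=(412,249),small=(466,257),yellow=(199,277),cup=(465,200),tape=(189,207),mallet=(313,140))
c=d["top"];W=cloud(c);T={}
m=((W[...,2]>0.006)&(W[...,2]<0.2)).astype(np.uint8)
n,l,s,_=cv2.connectedComponentsWithStats(m)
b=W[120:180,330:380,2];print("bench z",np.nanmedian(b),np.nanstd(b))
for k,(u,v) in seeds.items():
    i=l[v,u]
    if i==0: i=np.bincount(l[v-12:v+13,u-12:u+13].ravel())[1:].argmax()+1
    P=W[l==i]; 
    print(k,i,len(P),rect(P[:,:2]),"z",np.percentile(P[:,2],[5,50,95]).round(3),P[:,:2].mean(0).round(4))
P=W[(l==l[249,412])&(abs(W[...,2]-.072)<.006)];print("jigtop",rect(P[:,:2]),P.mean(0))
E
```

```text
bench z 0.00010575902187475781 0.004030063757527456
blue 1850 557 (array([ 0.60039294, -0.21711754]), 147.5526123046875, 66.25769805908203, -26.6279296875) z [0.008 0.016 0.023] [ 0.6016 -0.2154]
orange 3144 605 (array([0.38313074, 0.29361307]), 136.30862426757812, 66.95856475830078, 2.0584282875061035) z [0.009 0.016 0.022] [0.3832 0.2936]
plate 1704 528 (array([0.62513361, 0.22756824]), 135.07275390625, 65.08287048339844, -2.3611221313476562) z [0.007 0.012 0.018] [0.6245 0.2258]
weight 2629 366 (array([0.48777557, 0.0257948 ]), 92.04496765136719, 51.8596305847168, -16.13207244873047) z [0.015 0.023 0.056] [0.4854 0.0261]
jig 2773 1440 (array([ 0.41912363, -0.30011041]), 184.56077575683594, 113.53776550292969, -12.0208740234375) z [0.008 0.059 0.082] [ 0.4186 -0.2961]
small 3120 690 (array([ 0.39082837, -0.49439261]), 135.34701538085938, 81.7870101928711, -13.836509704589844) z [0.007 0.044 0.07 ] [ 0.3902 -0.4845]
yellow 3568 567 (array([0.31820142, 0.4248093 ]), 135.62179565429688, 66.22086334228516, -36.35234832763672) z [0.009 0.016 0.022] [0.3183 0.4235]
cup 2115 554 (array([ 0.58136548, -0.48437982]), 110.31964111328125, 91.69188690185547, -62.0010929107666) z [0.007 0.061 0.138] [ 0.5805 -0.4769]
tape 2214 338 (array([0.55585217, 0.46238684]), 101.68727111816406, 100.64789581298828, -59.12075996398926) z [0.009 0.023 0.03 ] [0.558  0.4606]
mallet 84 749 (array([0.81285522, 0.03146249]), 243.1970672607422, 92.86332702636719, -1.4009017944335938) z [0.016 0.03  0.047] [0.8397 0.0332]
jigtop (array([ 0.4204635 , -0.30272342]), 135.16966247558594, 62.600677490234375, -12.081619262695312) [ 0.42059127 -0.30207213  0.07212652]
```

```bash
cat >> h.py <<'E'
from bench import ctrl
def q_down(deg):
    return (R.from_euler('z',deg,degrees=True)*R.from_euler('x',180,degrees=True)).as_quat()
def best_q(pos,deg):
    "either half-turn equivalent, whichever keeps the last joint nearer its middle"
    c=[]
    for a in (deg,deg+180):
        j=ctrl.inverse_kinematics(pos,q_down(a))
        if j is not None: c.append((abs(j[5]),a))
    return q_down(min(c)[1])
def look(name):
    import pickle
    ctrl.hold(0.3); c=ctrl.read_camera("wrist"); pickle.dump(c,open(name+".pkl","wb")); cv2.imwrite(f"pics/{name}.png",c["image"]); return c
E
python3 - <<'E'
from h import *
for n,p,a in (("wj",[.420,-.303,.34],-12),("wb",[.600,-.217,.24],-26)):
    ctrl.move_ptp(p,best_q(p,a)); c=look(n); s=ctrl.state(); print(s["t"],s["ee_pos"],s["joint_positions"].round(2))
    Rm=cv2.Rodrigues(np.asarray(c["rvec"],float))[0];print("cam",-Rm.T@np.ravel(c["tvec"]),"axis",Rm[2],c["k1"],np.nanmedian(c["z_map"]))
E
```

```text
1.6417 [ 0.4197353  -0.30343605  0.33961224] [-0.78 -0.09  1.64 -0.    1.6   1.  ]
cam [ 0.4931368  -0.31804307  0.50105692] axis [-0.26977758  0.05853133 -0.9611421 ] -0.04026422174035139 0.46545723
2.8833 [ 0.59976064 -0.21782503  0.2409038 ] [-0.47  0.24  1.47 -0.    1.43  1.55]
cam [ 0.66686574 -0.24965296  0.40291968] axis [-0.24579796  0.12048276 -0.96180417] -0.04026422174035139 0.37306204
```

View pics/wj.png

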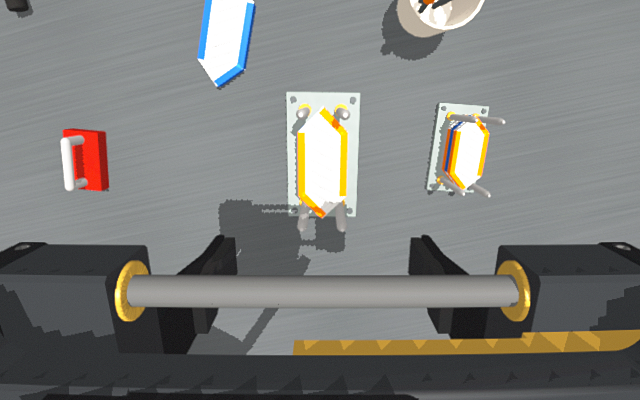

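View pics/wb.png

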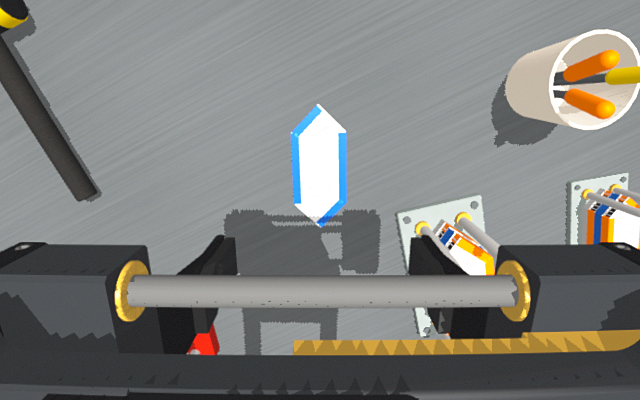

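Wrist views: the full-size jig's core spans tips at about (325,107)–(321,217), and the blue passage (319,104)–(320,225). I'll segment by depth and overlay the fitted hexagons to check.

```bash
cat >> h.py <<'E'
HEX=np.array([[70,0],[40,30],[-40,30],[-70,0],[-40,-30],[40,-30]])/1000.
def proj(c,P):
    return cv2.projectPoints(np.asarray(P,float),np.asarray(c["rvec"],float),np.asarray(c["tvec"],float),c["mtx"],np.array([c["k1"],0,0,0.]))[0].reshape(-1,2)
def at(shape,x,y,deg,z):
    r=np.deg2rad(deg);M=np.array([[np.cos(r),-np.sin(r)],[np.sin(r),np.cos(r)]])
    return np.c_[shape@M.T+[x,y],np.full(len(shape),z)]
def overlay(c,shapes,box,f,name):
    u0,v0,u1,v1=box
    im=cv2.resize(c["image"][v0:v1,u0:u1],None,fx=f,fy=f,interpolation=cv2.INTER_CUBIC)
    for P in shapes:
        cv2.polylines(im,[((proj(c,P)-[u0,v0]+.5)*f).round().astype(np.int32)],True,(0,0,0),1)
    cv2.imwrite(f"pics/{name}.png",im)
def fit(c,x,y,deg,zt,shape=HEX,tol=.005):
    """fit the outline polygon to the top face: depth mask, then maximise overlap"""
    from scipy.optimize import minimize
    W=cloud(c); m=(abs(W[...,2]-zt)<tol)&(np.hypot(W[...,0]-x,W[...,1]-y)<.095)
    m=cv2.medianBlur(m.astype(np.uint8),3)
    n,l,s,_=cv2.connectedComponentsWithStats(m); i=1+s[1:,4].argmax(); v,u=np.nonzero(l==i)
    P=on_plane(c,np.c_[u,v],zt)[:,:2]
    ce,a,b,t=rect(P); return ce,a,b,t,P.mean(0),len(P)
E
python3 - <<'E'
from h import *
import pickle
for n,x,y,a,z in (("wj",.420,-.303,-12,.072),("wb",.600,-.217,-26,.016)):
    c=pickle.load(open(n+".pkl","rb")); r=fit(c,x,y,a,z); print(n,r)
    W=cloud(c); print("z med",np.nanmedian(W[150:170,315:330,2]),np.nanstd(W[150:170,315:330,2]))
    overlay(c,[at(HEX,*r[4],r[3],z)],(265,80,375,235),5 if 0 else 4,n+"o")
a,b=[cv2.imread(f"pics/{n}o.png") for n in("wj","wb")];cv2.imwrite("pics/o1.png",np.hstack([a[:590],b[:590]])[:,:800] if a.shape[1]*2<=800 else cv2.resize(np.hstack([a,b]),(800,564)))
E
```

```text
wj (array([ 0.41664246, -0.30134848]), 135.9567413330078, 60.17327880859375, -12.566276550292969, array([ 0.419167 , -0.3018803]), 4316)
z med 0.07146221755624817 0.0008145130886636228
wb (array([ 0.60234753, -0.21400493]), 136.74655151367188, 60.194923400878906, -24.707290649414062, array([ 0.60415074, -0.21491205]), 5272)
z med 0.015449406900402824 0.0007792066354253446
```

View pics/o1.png

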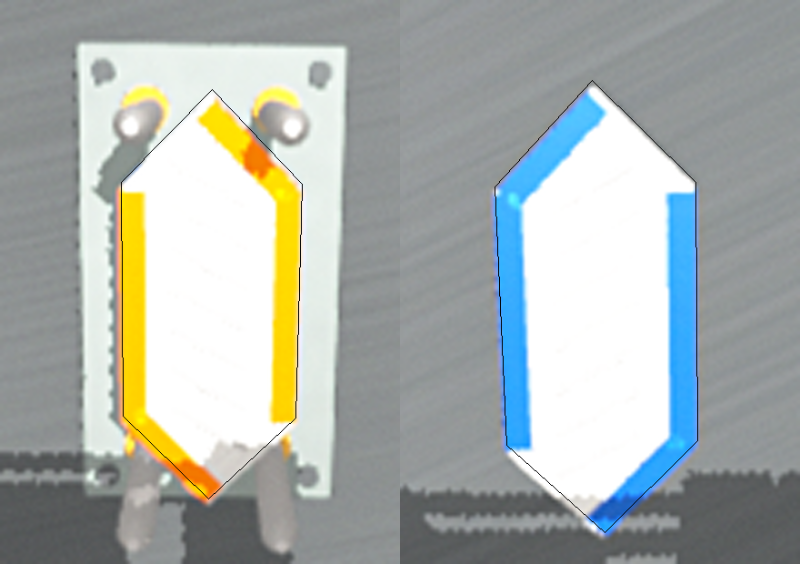

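Both outlines fit within a pixel. Now I'll grasp the blue passage, lift it and check it in the hand.

```bash
cat >> h.py <<'E'
def say(t=""):
    s=ctrl.state(); print(t,"t%.1f"%s["t"],s["ee_pos"].round(4),"F",s["ft_force"].round(1),"open %.4f g %.1f"%(s["opening"],s["gripper_force"]))
def grasp(x,y,deg,z,lift=.24,opening=.087):
    q=best_q([x,y,z+.1],deg)
    ctrl.move_ptp([x,y,z+.06],q); ctrl.movel([x,y,z],.12,stop_force=8); say("down")
    ctrl.command_gripper(0.0); say("grip")
    ctrl.movel([x,y,lift],.2); ctrl.hold(.2); say("lift")
E
python3 - <<'E'
from h import *
grasp(.6041,-.2149,-24.8,.004)
c=look("hb"); s=ctrl.state()
M=R.from_quat(s["ee_rot"]).as_matrix(); print(M.round(3))
p=s["ee_pos"]; yaw=np.degrees(np.arctan2(M[1,0],M[0,0]))
overlay(c,[at(HEX,p[0],p[1],yaw,p[2]+.012)],(220,200,420,350),4,"hb_o")
E
```

```text
down t4.3 [ 0.6048 -0.2152  0.0048] F [-0.3 -0.  -0.3] open 0.0872 g 0.0
grip t4.9 [ 0.6043 -0.215   0.0043] F [-0.8  0.9  1.5] open 0.0597 g 30.0
lift t6.4 [ 0.6036 -0.2146  0.2386] F [-0.4  0.7 -1.4] open 0.0598 g 30.0
[[ 0.908 -0.419  0.   ]
 [-0.419 -0.908 -0.   ]
 [ 0.     0.    -1.   ]]
```

View pics/hb_o.png

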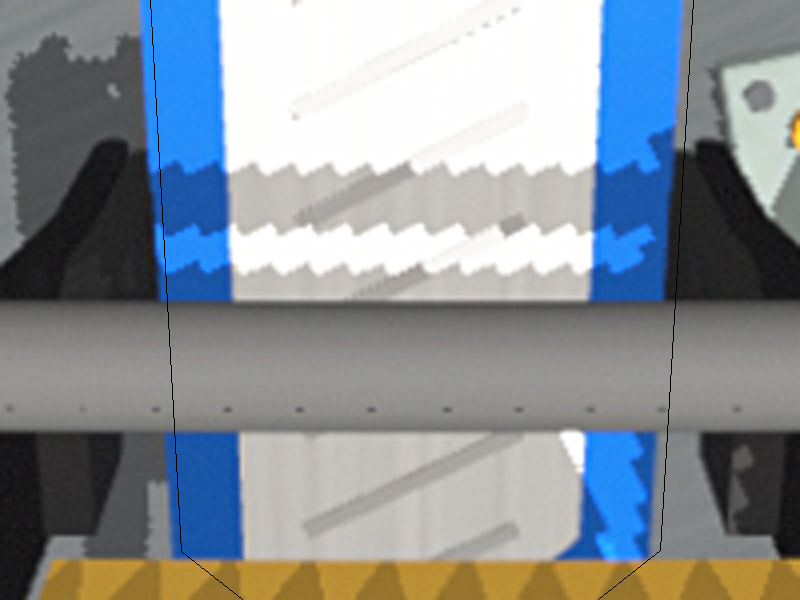

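The held part sits about 2 px (~1 mm) left of where it is predicted, so the wrist camera has a small lateral bias. I'll check the front tip as well.

```bash
python3 - <<'E'
from h import *
import pickle
c=pickle.load(open("hb.pkl","rb"))
p=np.array([ 0.6036,-0.2146,0.2386]);yaw=-24.8
overlay(c,[at(HEX,p[0],p[1],yaw,p[2]+.012)],(230,100,410,240),4,"hb_o2")
W=cloud(c); m=(abs(W[...,2]-(p[2]+.012))<.012); v,u=np.nonzero(m[:240]); print(len(v),v.min(),np.median(W[m][:,2]))
E
```

```text
12167 117 0.25111874719767613
```

View pics/hb_o2.png

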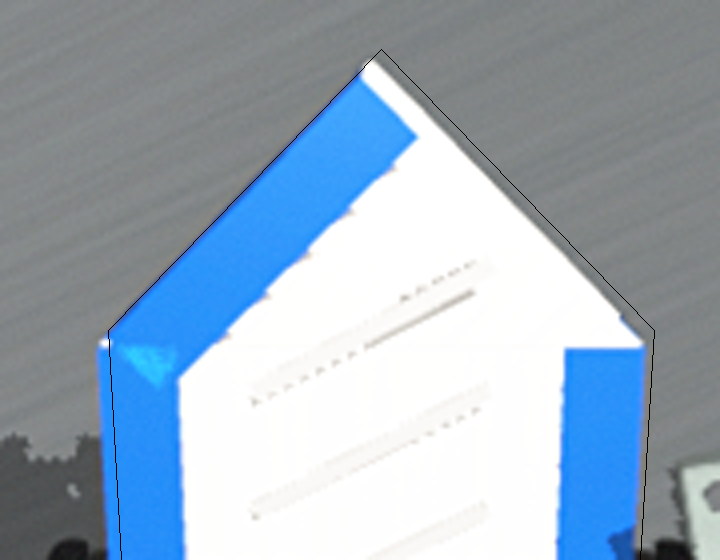

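```bash
cat >> h.py <<'E'
def place(x,y,deg,z,q=None,clear=.21):
    "z: TCP height at which the underside should meet the support"
    q=best_q([x,y,clear],deg) if q is None else q
    ctrl.move_ptp([x,y,clear],q); ctrl.hold(.2); say("over")
    ctrl.movel([x,y,z+.012],.15); f=ctrl.state()["ft_force"]; say("near")
    hit=ctrl.movel([x,y,z-.002],.02,stop_force=4); say("touch %s"%hit)
E
python3 - <<'E'
from h import *
x,y,a=.4193,-.3033,-12.5
place(x,y,a,.0763)
s=ctrl.state()
if abs(s["ee_pos"][2]-.0763)<.004:
    ctrl.command_gripper(.087); say("open")
    ctrl.movel([x,y,.20],.2); p=[.419,-.3026,.30]; ctrl.move_ptp(p,best_q(p,a)); c=look("j1")
    r=fit(c,x,y,a,.088); print(r); overlay(c,[at(HEX,*r[4],r[3],.088),at(np.array([[88,50],[-88,50],[-88,-50],[88,-50]])/1000,x,y,a,.012)],(250,50,390,240),3,"j1o")
E
```

```text
over t7.8 [ 0.4205 -0.303   0.2103] F [ 0.5  0.  -1.2] open 0.0600 g 30.0
near t8.7 [ 0.4199 -0.3039  0.0892] F [-0.2  0.2 -0.8] open 0.0596 g 30.0
touch True t9.3 [ 0.4192 -0.3032  0.0763] F [-0.7  1.1  5. ] open 0.0594 g 30.0
open t10.1 [ 0.4186 -0.3026  0.0755] F [0.  1.2 0.1] open 0.0868 g 0.0
(array([ 0.41733063, -0.30157416]), 135.48985290527344, 60.180423736572266, -12.486541748046875, array([ 0.4198242 , -0.30215241]), 5639)
```

View pics/j1o.png

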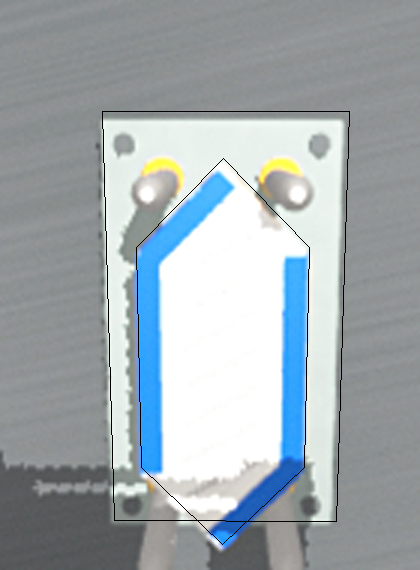

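Blue lies flat between the rods, within 1 mm of the core's measured position. Next is orange.

```bash
cat > pick.py <<'E'
from h import *
def pick(name,x,y,a,zt):
    p=[x,y,.24]; ctrl.move_ptp(p,best_q(p,a)); c=look(name); r=fit(c,x,y,a,zt,tol=.004); print(name,r)
    im=c["image"]; u,v=proj(c,[[*r[4],zt]])[0].astype(int); print("mean colour",im[v-60:v+60,u-30:u+30].mean((0,1)))
    overlay(c,[at(HEX,*r[4],r[3],zt)],(u-60,v-80,u+60,v+80),3,name+"o")
    assert abs(r[1]-137)<4 and abs(r[2]-60.5)<3 and abs(r[3]-a)<5
    grasp(*r[4],r[3],.004)
    c=look(name+"h"); s=ctrl.state(); M=R.from_quat(s["ee_rot"]).as_matrix(); p=s["ee_pos"]
    overlay(c,[at(HEX,p[0],p[1],np.degrees(np.arctan2(M[1,0],M[0,0])),p[2]+zt-.0043)],(230,100,410,240),3,name+"ho")
    a,b=cv2.imread(f"pics/{name}o.png"),cv2.imread(f"pics/{name}ho.png")
    b=cv2.copyMakeBorder(b,0,a.shape[0]-b.shape[0],0,0,cv2.BORDER_CONSTANT); im=np.hstack([a,b])[:,:]
    cv2.imwrite(f"pics/{name}2.png",cv2.resize(im,(800,int(im.shape[0]*800/im.shape[1]))))
E
python3 - <<'E'
from pick import *
pick("or",.3832,.2936,2,.016)
E
```

```text
or (array([0.38028537, 0.29557745]), 136.47340393066406, 60.11383819580078, 6.433084964752197, array([0.37733463, 0.29522673]), 5294)
mean colour [164.05638889 208.70180556 219.99347222]
down t15.6 [0.3783 0.2958 0.0051] F [-0.2  0.2 -0.5] open 0.0872 g 0.0
grip t16.2 [0.3775 0.2952 0.0043] F [-1.3 -0.7  3.5] open 0.0595 g 30.0
lift t17.7 [0.3769 0.2949 0.2389] F [ 0.5  0.5 -2.5] open 0.0596 g 30.0
```

View pics/or2.png

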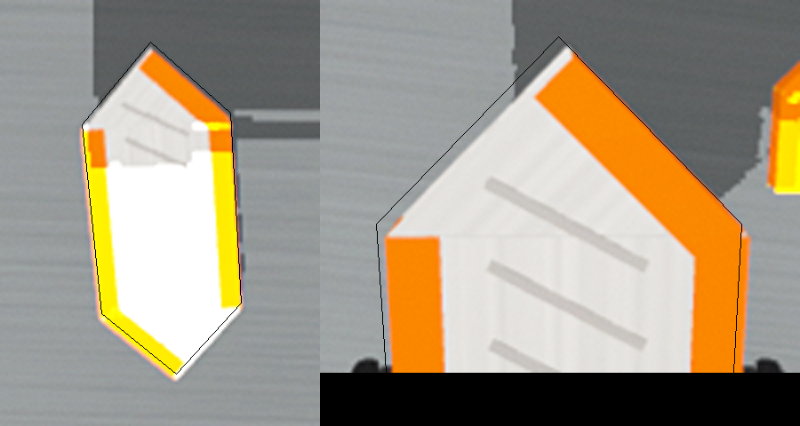

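Orange is gripped well. Its along-part offset in the hand matches the blue one's in the tool frame, so it will land the same way. Placing it now.

```bash
cat >> pick.py <<'E'
def put(x,y,a,zt,top,name):
    place(x,y,a,zt)
    assert abs(ctrl.state()["ee_pos"][2]-zt)<.004
    ctrl.command_gripper(.087); say("open")
    ctrl.movel([x,y,.20],.2); p=[.419,-.3026,.32]; ctrl.move_ptp(p,best_q(p,a)); c=look(name)
    r=fit(c,x,y,a,top); print(r); overlay(c,[at(HEX,*r[4],r[3],top)],(250,50,390,240),3,name+"o")
E
python3 - <<'E'
from pick import *
put(.4189,-.3031,-12.5,.0923,.104,"j2")
E
```

```text
over t20.4 [ 0.4193 -0.3026  0.2101] F [-0.4 -0.6 -1.1] open 0.0593 g 30.0
near t21.3 [ 0.4195 -0.3036  0.1052] F [ 0.1  0.3 -0.6] open 0.0596 g 30.0
touch True t21.9 [ 0.4188 -0.303   0.0923] F [-0.1  0.   4.3] open 0.0595 g 30.0
open t22.6 [ 0.4182 -0.3024  0.0914] F [0.4 0.4 0.6] open 0.0871 g 0.0
(array([ 0.4161268 , -0.30120441]), 135.95376586914062, 60.167110443115234, -12.557716369628906, array([ 0.41848549, -0.30174322]), 5508)
```

View pics/j2o.png

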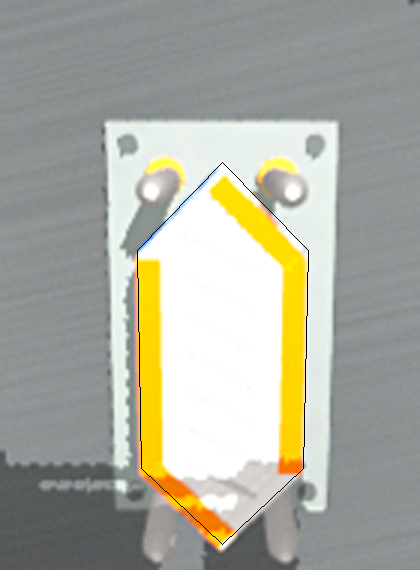

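Orange is seated in line. Next is the plate.

```bash
python3 - <<'E'
from pick import *
pick("pl",.6251,.2272,-2,.012)
E
```

```text
pl (array([0.62472137, 0.2283269 ]), 136.675048828125, 59.71417999267578, -0.9076995849609375, array([0.62249239, 0.22881139]), 5137)
mean colour [200.52527778 201.05569444 201.01430556]
down t28.0 [0.6231 0.229  0.0048] F [-0.2 -0.2  0.8] open 0.0872 g 0.0
grip t28.6 [0.6228 0.2288 0.0044] F [-0.9 -0.3  2.4] open 0.0594 g 30.0
lift t30.2 [0.6219 0.2286 0.2385] F [-0.7  0.3 -1.9] open 0.0595 g 30.0
```

View pics/pl2.png

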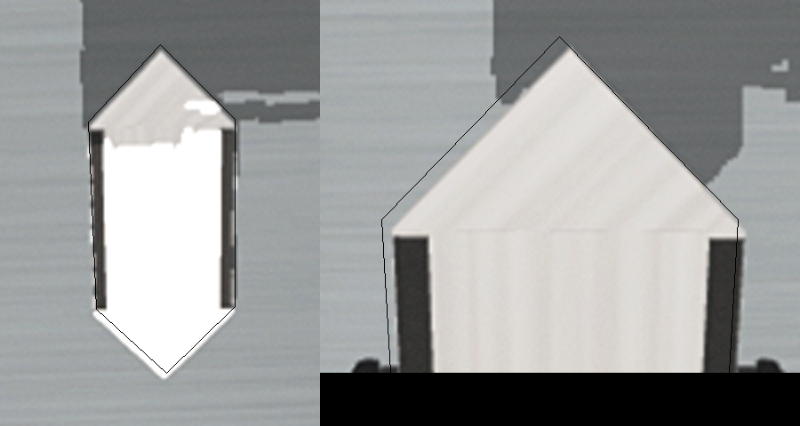

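Same consistent offset, so I'll place the plate and then look at the weight.

```bash
python3 - <<'E'
from pick import *
import pickle
put(.4192,-.3032,-12.5,.1084,.116,"j3")
p=[.4878,.0258,.24]; ctrl.move_ptp(p,best_q(p,-16)); c=look("we"); x,y=p[:2]
SL=np.array([[42,25],[-42,25],[-42,-25],[42,-25]])/1000; BAR=np.array([[36,6],[-36,6],[-36,-6],[36,-6]])/1000
W=cloud(c)
red=(c["image"][...,2]>100)&(c["image"][...,1]<70)&(abs(W[...,2]-.022)<.005); v,u=np.nonzero(red); r=rect(on_plane(c,np.c_[u,v],.022)[:,:2]); print("slab",r)
bm=(W[...,2]>.046)&(W[...,2]<.062)&(np.hypot(W[...,0]-x,W[...,1]-y)<.06); v,u=np.nonzero(bm); b=rect(on_plane(c,np.c_[u,v],.053)[:,:2]); print("bar",b,len(u))
u,v=proj(c,[[x,y,.03]])[0].astype(int)
overlay(c,[at(SL,*r[0],r[3],.022),at(BAR,*b[0],b[3],.05)],(u-50,v-60,u+50,v+60),4,"weo")
a,b=cv2.imread("pics/j3o.png"),cv2.imread("pics/weo.png")
b=cv2.copyMakeBorder(b,0,a.shape[0]-b.shape[0],0,0,cv2.BORDER_CONSTANT);cv2.imwrite("pics/c3.png",np.hstack([a,b])[:,:800])
E
```

```text
over t32.8 [ 0.4196 -0.3028  0.2101] F [ 0.7 -0.4 -1.5] open 0.0592 g 30.0
near t33.5 [ 0.4197 -0.3036  0.1212] F [-0.6 -0.8 -0.1] open 0.0595 g 30.0
touch True t34.1 [ 0.4191 -0.3031  0.1083] F [-0.1  0.3  4.4] open 0.0599 g 30.0
open t34.9 [ 0.4185 -0.3025  0.1075] F [ 0.4 -0.4  0.1] open 0.0867 g 0.0
(array([ 0.41623096, -0.3012558 ]), 136.3590545654297, 59.906742095947266, -12.918869018554688, array([ 0.41881173, -0.30186477]), 5827)
slab (array([0.48358017, 0.02987406]), 83.29222106933594, 48.85292053222656, -17.831642150878906)
bar (array([0.48369235, 0.02979403]), 70.86705017089844, 11.826881408691406, -17.803802490234375) 789
```

View pics/c3.png

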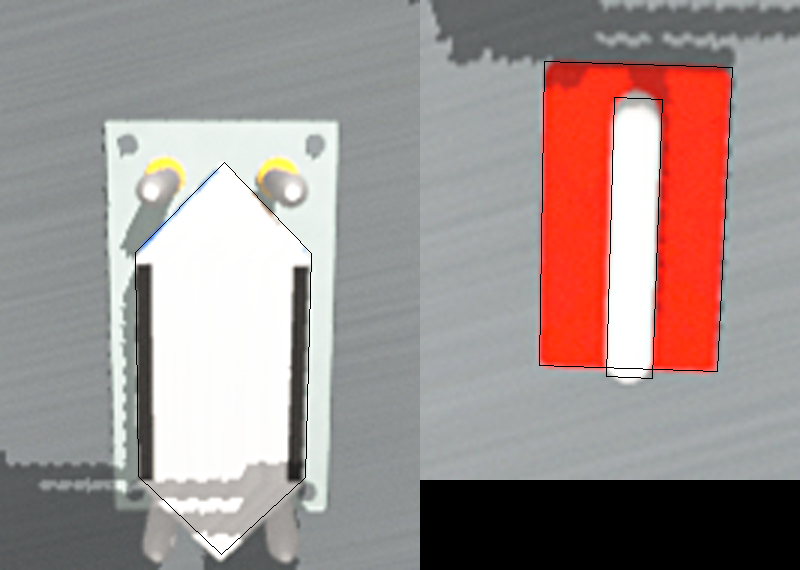

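The plate is flat and in line, and the weight's slab and bar fits agree. Last step: grasp the weight and stand it on the plate.

```bash
python3 - <<'E'
from pick import *
grasp(.4837,.0298,-17.8,.031)
s=ctrl.state(); assert .009<s["opening"]<.015
x,y,a,z=.4190,-.3030,-12.6,.1475
place(x,y,a,z,clear=.25)
assert abs(ctrl.state()["ee_pos"][2]-z)<.004
ctrl.hold(.3); ctrl.command_gripper(.087); say("open")
ctrl.movel([x,y,.27],.15); p=[.419,-.3026,.36]; ctrl.move_ptp(p,best_q(p,a)); c=look("j4"); W=cloud(c)
red=(c["image"][...,2]>100)&(c["image"][...,1]<70)&(abs(W[...,2]-.138)<.006); v,u=np.nonzero(red); r=rect(on_plane(c,np.c_[u,v],.138)[:,:2]); print("slab",r)
SL=np.array([[42,25],[-42,25],[-42,-25],[42,-25]])/1000
overlay(c,[at(SL,*r[0],r[3],.138)],(240,40,400,240),3,"j4o")
ctrl.move_ptp([.40,-.05,.35],q_down(0)); cv2.imwrite("pics/sc4.png",cv2.resize(ctrl.read_camera("scene")["image"][130:330,110:310],(570,570)))
a,b=cv2.imread("pics/j4o.png"),cv2.imread("pics/sc4.png");b=cv2.resize(b,(320,320))
cv2.imwrite("pics/c4.png",np.hstack([a[:570],cv2.copyMakeBorder(b,0,250,0,0,cv2.BORDER_CONSTANT)])[:,:800])
say()
E
```

```text
down t40.1 [0.4849 0.0297 0.0322] F [ 0.6 -0.3 -0.1] open 0.0870 g 0.0
grip t41.3 [0.4836 0.0293 0.031 ] F [-1.  -4.1  1.7] open 0.0109 g 29.9
lift t42.7 [0.483  0.0299 0.2387] F [-0.4 -1.  -7.2] open 0.0110 g 29.9
over t45.0 [ 0.4192 -0.3027  0.25  ] F [-0.6 -0.3 -6.3] open 0.0108 g 29.9
near t45.7 [ 0.4196 -0.3035  0.1604] F [ 0.6  0.3 -6.1] open 0.0110 g 30.0
touch True t46.3 [ 0.4191 -0.3022  0.1466] F [0.7 2.2 6.6] open 0.0113 g 30.1
open t48.0 [ 0.4175 -0.3013  0.1444] F [-0.2  0.9 -0.4] open 0.0871 g 0.0
slab (array([ 0.41779831, -0.30062799]), 82.87372589111328, 49.642333984375, -12.580772399902344)
 t50.9 [ 0.4003 -0.051   0.3501] F [ 0.7 -1.5 -0.1] open 0.0870 g 0.0
```

View pics/c4.png

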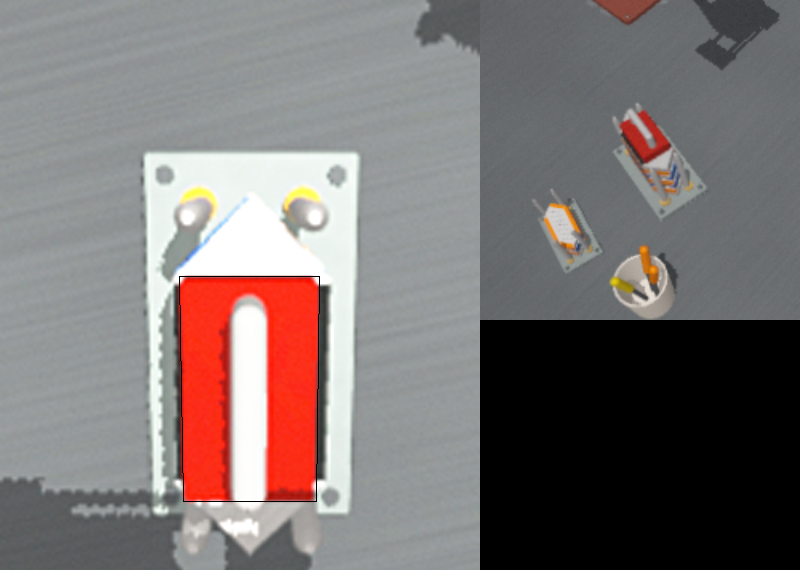

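The weight stands square, about 1.5 mm off the plate's centre, and the stack is seated between the rods with the arm clear. Handing in.

```bash
python3 -c "
from bench import ctrl
ctrl.hold(.5);print(ctrl.finish_job())"
```

```text
the job is handed in; nothing more can be done
None
```

The job is handed in: blue passage, orange passage and end plate are stacked in that order between the rods, with the red weight standing square on the plate about 1.5 mm off centre, after roughly 51 of the 115 s; the verdict wasn't shown.

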